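# Fetch the drill vice from behind the bench stock

## Task

The drill vice lies at the back of the little orange-edged shelf bay, behind a bottle, a steel case and a steel tin. First stand those three upright in the grey side tray, then set the vice the right way up on the middle of the round drill-press table, and only then put the three back, each upright on the very spot in the bay where it stood at the start. Never tip them or the vice over, and leave the V-block, the shaft collar and the spanner where they lie.

Things in the scene. Friction and masses are not known exactly. Their poses are not given: they have to be found in the camera images.
- bottle: White plastic oil bottle, round: body 50 mm across up to 84 mm high, then a shoulder to a black cap 27 mm across (99 to 115 mm, its top). Origin at the centre of its underside, z up its axis. 0.15 to 0.3 kg. Starts in one of the bay's three front places, which the three front things share out at random, 72 mm apart.
- case: Grey sheet-steel drill-bit case standing on end: 34 mm thick (its x) by 60 mm wide (its y) by 105 mm high. Origin at the centre of its underside, z up. About 0.3 kg. Starts in a front place of the bay with its broad face to the bay's front.
- tin: Round steel tin with a dark lid of the same width: 58 mm across, 95 mm high. Origin at the centre of its underside, z up its axis. About 0.26 kg. Starts in a front place of the bay.
- vice: Small dark-steel drill vice, along the bay's back: 54 mm wide (x), 100 mm long (y), 24 mm high base with jaws of the same width up to 42 mm; screw and 44 mm cross handle stick out to y = 69 mm. Grip across the 54 mm flat flanks at mid-length. Origin: centre of the underside, z up. 0.55 to 0.8 kg. About 15 mm free before it (the front things), 45 mm behind.
- bay: Fixed shelf bay: wooden board 200 mm (x, to the rear) by 270 mm (y), top 18 mm above the bench; orange edging 22 mm high, rear beam 36 mm, blue posts 75 mm at the rear corners (heights from the bench). Origin on the bench under the board's middle. Front places near x = -46 mm, y = -72, 0, 72 mm; vice near x = 26, y = 0 mm.
- tray: Fixed grey plastic side tray, open above: outside 270 mm (x) by 170 mm (y) by 16 mm high, walls and floor 5 mm thick. Origin at the centre of its underside on the bench, so its inner floor is at 5 mm. Lies to the left or to the right of the bay, opposite the round table.
- drill_table_top (a point): Middle of the upper face of the round slotted cast-iron drill-press table lying fixed on the bench: 180 mm across, 25 mm thick; this point is the centre of its upper face (black bore mark), 25 mm above the bench.
- vblock: Bystander: bright steel block with a square groove, 40 x 30 x 30 mm, on the bay's board beside the vice. Origin at the centre of its underside.
- collar: Bystander: dark steel shaft collar, a ring of 34 mm outside and 18 mm height on the bay's board at the other side of the vice. Origin at the centre of its underside.
- spanner: Bystander: steel spanner 160 mm long lying flat on the bench before the bay. Origin at the underside, length along its x.
Mind the look-alikes: they are no part of the job. Leave any blue look-alike of the vice alone.

How it is judged:
By the outcome, as a careful person would: the job done as asked, in the order asked, and still so for the second after the job is handed in, with the robot touching nothing.
It also fails if it takes over 147 s, if anything falls off the work surface, if the arm or the gripper's body presses on something with over 40 N, if the wrist force passes 120 N, or if a joint passes its speed limit or range.

## Robot

A 6-joint arm with a two-finger parallel gripper is mounted at the origin on the work surface. World frame = base frame: x ahead of the robot, y to its left, z up, the work surface at z = 0. Lengths are in m, angles in rad, forces in N, time in s.
With the tool pointing down it reaches from about 0.35 to 0.725 m from the base axis. Payload 4.3 kg.
Tool frame: the origin (TCP) lies between the finger pads; the fingertips stand r.tip_reach ahead of it and the grasp point (between the pads) lies 11 mm behind it (r.tip_reach is the distance from the TCP to the fingertips, in m); z points along the fingers, y is the direction in which the jaws open and shut (so a half turn about z gives the same grasp; the last joint's range is limited). The gripper opens to 85 mm and grips with 20 to 120 N. Pads are 22 mm wide; open, the fingers measure 114 mm over their backs; the gripper's body (76 mm by 85 mm) begins 54 mm behind the grasp point. The pads swing forward as they close: fully open they stand 13 mm farther back than shut.
Start: joints at [1.066, 0.377, 0.081, 1.274, 0, 1.46], TCP at [0.221, 0.531, 0.239] pointing down, gripper open.
Joint ranges: [-2.72, 2.72], [-0.84, 1.66], [-1.02, 1.22], [-1.77, 2.12], [-1.37, 1.28], [-3.14, 3.14]. Speed limits (rad/s): [2.57, 2.57, 3.14, 3.14, 3.14, 3.14].

## Interface

Orientations are given as a unit quaternion [w, x, y, z].
In Python, from bench import r gives the robot as it stands.
- The arm moves only by the tool play_rows, never from a script. Its argument "series" is one flat list of numbers, 7 for each row, row after row: the finger opening in cm, from 0 to 8.54, then the shift along the tool's x, y, z in cm, then the turn, a rotation vector about the tool's x, y, z in degrees. A call has 1 to 12 rows; each row shifts and turns the commanded pose from where the row before left it, along the tool's axes as they then stand; what a row does not reach is not made up. A row lasts 1/8 s, in which the tool goes at most 62.5 mm and 10.7 degrees, less where a joint would pass 70% of its speed; a pose out of reach is approached as far as the arm can. A call with a gripper value outside its range is refused whole. The fingers move at their own pace and stop on an object; "newtons" is the grip in N (left out, the last holds). Time passes only in rows, so rows that do not move let the fingers close. It gives the time, the measured TCP pose, the force and the opening at its end, in the units of the state.
- r.get_state(): the state, without advancing time (a new reading comes with each control period).
- r.capture(name): name is "scene" or "top" or "wrist"; returns a dict with "img" (420x560x3 uint8, red, green, blue), "K" (3x3 intrinsics, pixels), "k1" (the pictures are not rectified: a ray, as slopes to the right and down, at radius r is drawn at 1 + k1 r^2 times it, then the intrinsics apply), "camera_from_world" (4x4, takes a point from world to camera coordinates). Camera axes: x right, y up, looking along -z (the intrinsics and any distortion apply to the point x, -y, -z); pixel columns grow to the right and rows downward; lengths in m; the calibration is good to about 2 mm. A picture is of the moment at which its call begins. There is no depth.
- r.close_job(): hands the job in, once; it reports no verdict.
The state is a dict: "time": time; "q": joint angles; "joint_vel": joint speeds; "joint_torque": joint torques, N m; "eef_pos": TCP position; "tool_rot": TCP orientation; "ft_force": force on the tool from outside, world axes, zero at the start; "ft_torque": the same for the moment, N m; "grip_width": finger opening in m.
Only numpy, scipy, OpenCV 4.12 (cv2) and the standard library are available. Lean on these libraries where they do the work, as an engineer would, in place of code of your own. Each camera call takes 0.05 s, during which the arm holds its last target. There are 200 camera calls.

## Working session

There is one attempt and no reset: what is moved stays moved. The work goes in short steps, Python scripts to look and compute and a tool call to move; the robot and the scene stay as the last step left them, time stands still between calls to the robot, and variables do not carry over. Pictures are saved under pics/ and viewed, about 12 in all and at most 16, crops included, and the job is handed in when it is done.

Besides the shell and the picture viewer there is one more tool, called after "Request:" as name(argument=value, ...) on one line, values as JSON. play_rows: Moves the arm, as the interface text tells. Its arguments: {"type":"object","properties":{"series":{"type":"array","items":{"type":"number"}},"newtons":{"type":"number"}},"required":["series"]}

```bash
ls; mkdir -p pics; cat > h.py <<'E'
import numpy as np, cv2
from scipy.spatial.transform import Rotation as R
from bench import r
def snap(n,f):
    c=r.capture(n); cv2.imwrite(f'pics/{f}.png',c['img'][:,:,::-1]); np.savez(f'pics/{f}.npz',**{k:np.array(c[k]) for k in('K','k1','camera_from_world')}); return c
def cal(f):
    d=np.load(f'pics/{f}.npz'); return d['K'],float(d['k1']),d['camera_from_world']
def ray(f,u,v):
    K,k1,T=cal(f); d=np.array([k1,0,0,0,0.])
    p=cv2.undistortPoints(np.array([[[u,v]]],float),K,d)[0,0]
    D=T[:3,:3].T@np.array([p[0],-p[1],-1]); return -T[:3,:3].T@T[:3,3],D
def at(f,u,v,z):
    o,D=ray(f,u,v); return o+D*(z-o[2])/D[2]
def proj(f,P):
    K,k1,T=cal(f); P=np.atleast_2d(P); c=P@T[:3,:3].T+T[:3,3]; c=c*[1,-1,-1]
    return cv2.projectPoints(c,np.zeros(3),np.zeros(3),K,np.array([k1,0,0,0,0.]))[0][:,0]
def st():
    s=r.get_state(); print({k:np.round(s[k],4).tolist() for k in('time','q','eef_pos','tool_rot','ft_force','grip_width')}); return s
E
python3 - <<'E'
from h import *
snap('scene','scene0');snap('top','top0');s=st();print(r.tip_reach); print(R.from_quat(np.roll(s['tool_rot'],-1)).as_matrix().round(3))
for f in('scene0','top0'): K,k,T=cal(f);print(K,k,-T[:3,:3].T@T[:3,3])
E
```

```text
pics
{'time': 0.1, 'q': [1.0657, 0.378, 0.0798, 1.2744, 0.0, 1.4605], 'eef_pos': [0.2209, 0.5303, 0.2384], 'tool_rot': [-0.0003, 0.1961, 0.9806, -0.0009], 'ft_force': [-0.3034, -0.2908, -0.2701], 'grip_width': 0.0852}
0.008
[[-0.923  0.385 -0.001]
 [ 0.385  0.923 -0.002]
 [ 0.    -0.002 -1.   ]]
[[503.03129405   0.         279.02216111]
 [  0.         503.03129405 203.95354807]
 [  0.           0.           1.        ]] -0.0590663733038469 [ 1.40039651 -0.24870097  0.86217234]
[[425.12581192   0.         276.93105219]
 [  0.         425.12581192 212.60345748]
 [  0.           0.           1.        ]] 0.030314607417926485 [0.3913968  0.01226181 0.98944013]
```

View pics/top0.png

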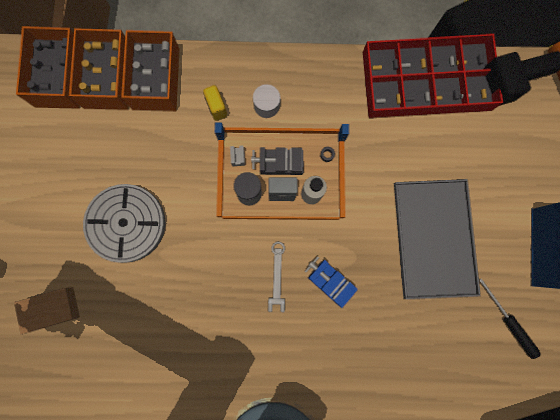

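View pics/scene0.png

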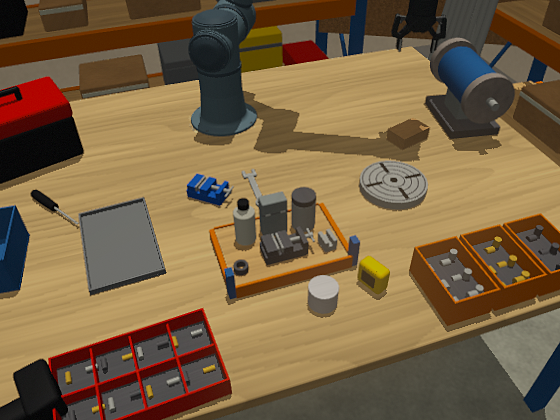

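The top view shows the tin at (248,188), case (283,188) and bottle (315,188). Behind them are the dark vice (282,160), V-block (238,155) and collar (328,154). The tray is at (437,239) and the round table's bore at (123,223). There are two vices: the dark one at (282,160) is inside the bay and fits the description, and the blue one at (332,282) is the look-alike to leave alone. I'll confirm with an enlarged crop.

```bash
python3 - <<'E'
from h import *
a=cv2.imread('pics/top0.png')[118:226,208:358]; b=cv2.imread('pics/scene0.png')[175:300,205:365]
cv2.imwrite('pics/c1.png',cv2.resize(a,(750,540),interpolation=cv2.INTER_CUBIC))
cv2.imwrite('pics/c2.png',cv2.resize(b,(768,600),interpolation=cv2.INTER_CUBIC))
for n,u,v,z in [('bore',123,222.5,.025),('trayTL',395,182,.016),('TR',467,180,.016),('BR',479,294,.016),('BL',404,298,.016),('bayFL',217,218,.022),('bayFR',344.5,217.5,.022),('postL',220,131,.075),('postR',345,130,.075),('tin',247.5,188,.113),('bot',316,184,.133),('case',283,189,.123),('vice',281,160,.06)]:
    print(n,at('top0',u,v,z).round(4))
E
```

```text
bore [0.4949 0.3475 0.025 ]
trayTL [ 0.6028 -0.2753  0.016 ]
TR [ 0.6107 -0.4434  0.016 ]
BR [ 0.349  -0.4583  0.016 ]
BL [ 0.3367 -0.2896  0.016 ]
bayFL [0.5095 0.1366 0.022 ]
bayFR [ 0.5161 -0.1557  0.022 ]
postL [0.6978 0.13   0.075 ]
postR [ 0.7062 -0.1484  0.075 ]
tin [0.5628 0.0634 0.113 ]
bot [ 0.5701 -0.0781  0.133 ]
case [ 0.5602 -0.0107  0.123 ]
vice [ 0.6386 -0.0069  0.06  ]
```

View pics/c1.png

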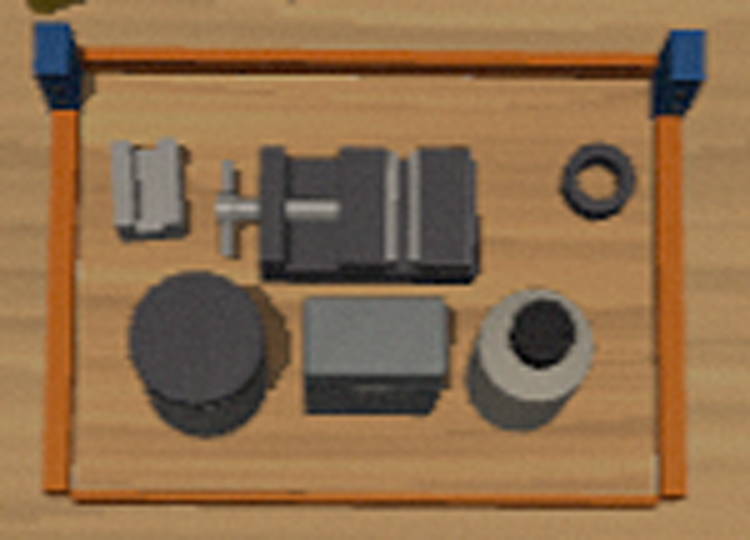

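View pics/c2.png

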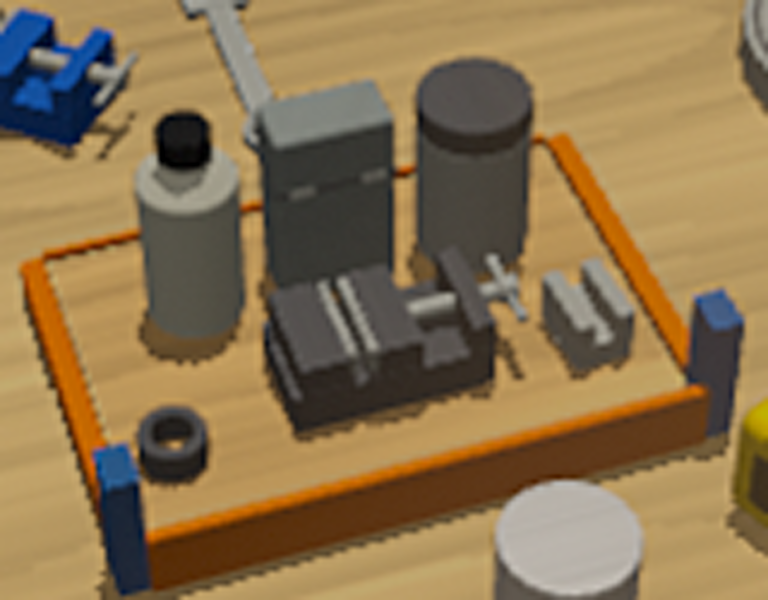

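The crops confirm it: the dark vice is in the bay with its handle towards +y, and the tin, case and bottle stand before it from left to right. Next I'll compute the positions from both views.

```bash
python3 - <<'E'
from h import *
T=lambda u,v:(208+u/5,118+v/5); S=lambda u,v:(205+u/4.8,175+v/4.8)
for n,t,s,z in [('tin',(197,338),(474.5,96),.113),('case',(376,337),(325,115),.123),('bottle',(543,333),(184,130),.133)]:
    print(n,at('top0',*T(*t),z).round(4),at('scene0',*S(*s),z).round(4))
# vice: fixed jaw end corners & post corners (top z .060)
for n,c in [('jawNR',(476,264)),('jawFR',(472,148)),('postFL',(261,147)),('postNL',(262,264))]: print(n,at('top0',*T(*c),.06).round(4))
for n,c in [('caseNL',(303,375)),('caseNR',(448,375)),('caseFL',(304,298)),('caseFR',(449,298))]: print(n,at('top0',*T(*c),.123).round(4))
for n,c in [('FLout',(44,492)),('FRout',(685,497)),('postFLo',(34,22)),('postRRo',(705,32))]: print(n,at('top0',*T(*c),.022 if 'F' in n[:2] else .075).round(4))
# scene vice corners near (x+ side): jaw -y end, rear top; post +y rear top
for n,c in [('s jaw',(300,352)),('s jawF',(270,297)),('s postF',(441,250)),('s post',(492,322))]: print(n,at('scene0',*S(*c),.06).round(4))
print('bore scene',at('scene0',393,180,.025).round(4))
s=r.get_state(); print('psi',np.degrees(np.arctan2(.923,.385)))
E
```

```text
tin [0.568  0.0638 0.113 ] [0.5743 0.0672 0.113 ]
case [ 0.5679 -0.011   0.123 ] [ 0.5755 -0.0081  0.123 ]
bottle [ 0.5688 -0.0793  0.133 ] [ 0.5757 -0.076   0.133 ]
jawNR [ 0.6148 -0.057   0.06  ]
jawFR [ 0.6683 -0.0547  0.06  ]
postFL [0.6667 0.0404 0.06  ]
postNL [0.6129 0.0388 0.06  ]
caseNL [0.5512 0.019  0.123 ]
caseNR [ 0.5524 -0.0411  0.123 ]
caseFL [0.5838 0.0192 0.123 ]
caseFR [ 0.585  -0.0412  0.123 ]
FLout [0.5131 0.1372 0.022 ]
FRout [ 0.5163 -0.1568  0.022 ]
postFLo [0.7173 0.1422 0.075 ]
postRRo [ 0.7193 -0.1574  0.075 ]
s jaw [ 0.6602 -0.0482  0.06  ]
s jawF [ 0.6217 -0.0512  0.06  ]
s postF [0.6176 0.0353 0.06  ]
s post [0.6706 0.0416 0.06  ]
bore scene [0.4963 0.3498 0.025 ]
psi 67.35809990978271
```

Request:
play_rows(series=[8.5,0,0,0,0,0,9.5,8.5,0,0,0,0,0,9.5,8.5,0,0,-1.5,0,0,9.5,8.5,0,0,-1.5,0,0,9.5,8.5,0,0,-1.5,0,0,9.5,8.5,0,0,-1.5,0,0,9.5,8.5,0,0,0,0,0,9.7], newtons=40)

```text
time: 0.98
eef_pos: [0.2214, 0.5312, 0.3002]
tool_rot: [-0.0, 0.705, 0.709, 0.001]
ft_force: [-0.2, 0.6, 0.0]
grip_width: 0.0849
```

Request:
play_rows(series=[8.5,-4.5,2.87,0,0,0,0,8.5,-4.5,2.87,0,0,0,0,8.5,-4.5,2.87,0,0,0,0,8.5,-4.5,2.87,0,0,0,0,8.5,-4.5,2.87,0,0,0,0,8.5,-4.5,2.87,0,0,0,0,8.5,-4.5,2.87,0,0,0,0,8.5,-4.5,2.87,0,0,0,0,8.5,-4.5,2.87,0,0,0,0,8.5,-4.5,2.87,0,0,0,0,8.5,-4.5,2.87,0,0,0,0,8.5,-4.5,2.87,0,0,0,0])

```text
time: 2.48
eef_pos: [0.5724, -0.0066, 0.2988]
tool_rot: [-0.0, 0.703, 0.711, -0.0]
ft_force: [0.0, 0.6, 1.0]
grip_width: 0.0848
```

```bash
python3 - <<'E'
from h import *
snap('wrist','w1'); s=st(); print(np.degrees(R.from_quat(np.roll(s['tool_rot'],-1)).as_rotvec()))
K,k,T=cal('w1');print(K[0,0],k,-T[:3,:3].T@T[:3,3],T[:3,:3].round(3))
E
```

```text
{'time': 2.525, 'q': [-0.1294, 0.3736, 0.2252, 1.4212, -0.0043, 1.4349], 'eef_pos': [0.5755, -0.0124, 0.2977], 'tool_rot': [0.0018, 0.7048, 0.7094, -0.0013], 'ft_force': [4.4206, -3.3694, -0.4119], 'grip_width': 0.0851}
[126.72624199 127.54476399  -0.24131967]
313.42692095016275 -0.030923403130356047 [0.5710225  0.06267169 0.4326888 ] [[ 1.     0.011 -0.002]
 [-0.011  0.962 -0.273]
 [-0.001  0.273  0.962]]
```

View pics/w1.png

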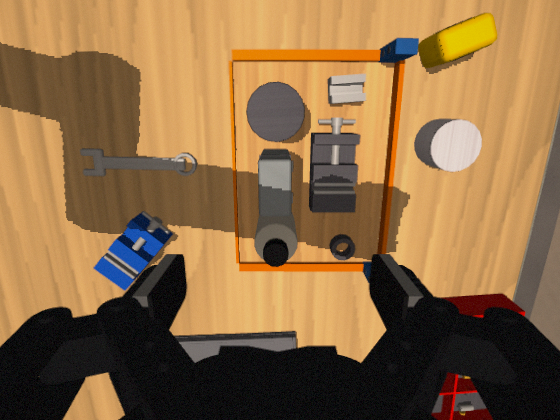

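Wrist view: tin lid (275,111), case top about (276,187), bottle cap (275,252), vice (334,172), collar (342,246) and V-block (347,90).

```bash
python3 - <<'E'
from h import *
snap('wrist','w2'); s=st()
a=cv2.imread('pics/w1.png');b=cv2.imread('pics/w2.png')
g=lambda i:cv2.cvtColor(i,6).astype(np.float32)[40:240,230:420]
sh=cv2.phaseCorrelate(g(a),g(b))[0]; print('shift',sh)
sh=np.array(sh)
for n,c,z in [('tin',(275.5,111),.113),('case',(275.5,187),.123),('bottle',(275.5,252),.133),('vice jawNR',(311,211),.06),('jawFR',(355,211),.06),('postN',(311,133.5),.06),('postF',(358,133.5),.06)]:
    print(n,at('w2',*(sh+c),z).round(4))
c=cv2.resize(b[70:270,225:405],(720,800),interpolation=cv2.INTER_CUBIC)[:,:]; cv2.imwrite('pics/c3.png',cv2.resize(c,(540,600)))
E
```

```text
{'time': 2.575, 'q': [-0.1262, 0.3715, 0.222, 1.422, -0.0015, 1.4384], 'eef_pos': [0.5739, -0.0095, 0.2976], 'tool_rot': [0.0002, 0.7049, 0.7093, -0.0008], 'ft_force': [-0.3664, 0.3874, 0.059], 'grip_width': 0.0852}
shift (-2.541594422702019, -6.216095944339031)
tin [0.5696 0.0656 0.113 ]
case [ 0.5699 -0.0076  0.123 ]
bottle [ 0.5701 -0.0738  0.133 ]
vice jawNR [ 0.6128 -0.0509  0.06  ]
jawFR [ 0.6673 -0.0506  0.06  ]
postN [0.6098 0.0423 0.06  ]
postF [0.6642 0.0427 0.06  ]
```

View pics/c3.png

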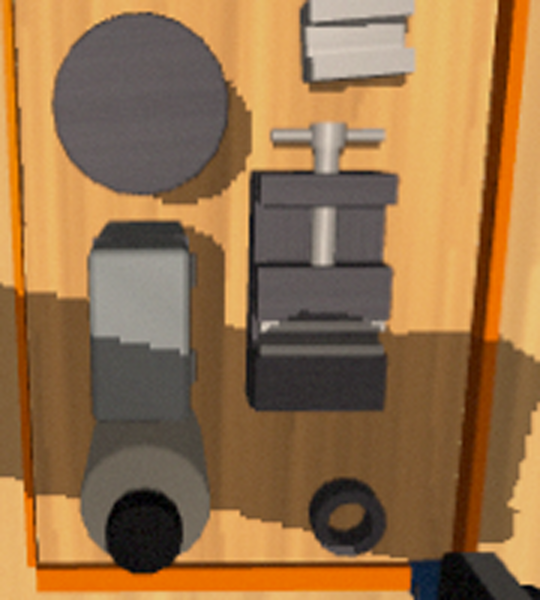

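Request:
play_rows(series=[6.8,-3.35,-0.2,0,0,0,-0.5,6.8,-3.35,-0.2,0,0,0,0,6.8,0,0,4,0,0,0,6.8,0,0,4,0,0,0,6.8,0,0,2,0,0,0,6.8,0,0,0,0,0,0,6.8,0,0,0,0,0,0], newtons=40)

```text
time: 3.45
eef_pos: [0.5693, -0.0718, 0.2002]
tool_rot: [0.0, 0.7, 0.715, 0.0]
ft_force: [-0.1, 0.0, 0.6]
grip_width: 0.0681
```

```bash
python3 - <<'E'
from h import *
snap('wrist','w3'); s=st()
for n,P in [('capc',(.570,-.0765,.133)),('tcp',(.570,-.0765,.075)),('case c',(.57,-.009,.123))]: print(n,proj('w3',P).round(1))
E
```

```text
{'time': 3.5, 'q': [-0.2362, 0.3864, -0.0059, 1.1764, 0.0002, 1.3136], 'eef_pos': [0.5697, -0.072, 0.2006], 'tool_rot': [0.0008, 0.6997, 0.7145, 0.0006], 'ft_force': [0.3861, -0.6555, 0.5097], 'grip_width': 0.0679}
capc [[279.7 227.6]]
tcp [[279.3 204.2]]
case c [[281.9 125.2]]
```

View pics/w3.png

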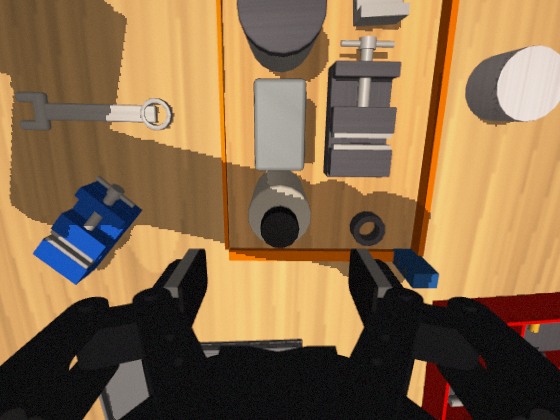

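The cap sits at (279,227), and I predicted (279.7,227.6), so the position holds. Going down to grip the bottle.

Request:
play_rows(series=[6.8,-0.45,0,3,0,0,0,6.8,0,0,3,0,0,0,6.8,0,0,2.5,0,0,0,6.8,0,0,2,0,0,0,6.8,0,0,1,0,0,0,6.8,0,0,1,0,0,0,6.8,0,0,0,0,0,0,6.8,0,0,0,0,0,0])

```text
time: 4.5
eef_pos: [0.5697, -0.0768, 0.075]
tool_rot: [0.001, 0.7, 0.714, 0.0]
ft_force: [-0.1, 0.5, 0.1]
grip_width: 0.0681
```

Request:
play_rows(series=[4,0,0,0,0,0,0,4,0,0,0,0,0,0,4,0,0,0,0,0,0,4,0,0,0,0,0,0,4,0,0,0,0,0,0,4,0,0,0,0,0,0])

```text
time: 5.25
eef_pos: [0.57, -0.0768, 0.0752]
tool_rot: [0.001, 0.7, 0.714, 0.001]
ft_force: [-0.5, 0.3, 6.1]
grip_width: 0.0488
```

Bottle gripped at 48.8 mm. Lifting it and carrying it to the near end of the tray.

Request:
play_rows(series=[4,0,0,-1,0,0,0,4,0,0,-2.5,0,0,0,4,0,0,-2,0,0,0,4,0,0,-0.5,0,0,0])

```text
time: 5.75
eef_pos: [0.5696, -0.0768, 0.1354]
tool_rot: [0.001, 0.7, 0.714, 0.0]
ft_force: [0.3, -0.4, -2.6]
grip_width: 0.0488
```

Request:
play_rows(series=[4,-1.5,-0.97,0,0,0,0,4,-2.8,-1.82,0,0,0,0,4,-3.5,-2.27,0,0,0,0,4,-3.5,-2.27,0,0,0,0,4,-3.5,-2.27,0,0,0,0,4,-3.5,-2.27,0,0,0,0,4,-3.5,-2.27,0,0,0,0,4,-3.5,-2.27,0,0,0,0,4,-2.5,-1.62,0,0,0,0,4,-1.35,-0.88,0,0,0,0,4,0,0,0,0,0,0,4,0,0,0,0,0,0])

```text
time: 7.25
eef_pos: [0.3862, -0.3709, 0.1339]
tool_rot: [-0.001, 0.699, 0.715, 0.0]
ft_force: [0.7, -0.1, -2.4]
grip_width: 0.0484
```

Request:
play_rows(series=[4,0,0,1,0,0,0,4,0,0,2,0,0,0,4,0,0,2,0,0,0,4,0,0,1,0,0,0,4,0,0,0.5,0,0,0,4,0,0,0.3,0,0,0,4,0,0,0,0,0,0,4,0,0,0,0,0,0])

```text
time: 8.25
eef_pos: [0.3864, -0.3723, 0.0668]
tool_rot: [0.001, 0.7, 0.714, -0.0]
ft_force: [0.1, -0.4, -2.6]
grip_width: 0.049
```

```bash
python3 - <<'E'
from h import *
snap('scene','s4'); s=st()
a=cv2.imread('pics/s4.png')[150:315,60:340]; cv2.imwrite('pics/c4.png',cv2.resize(a,(784,462),interpolation=cv2.INTER_CUBIC))
E
```

```text
{'time': 8.3, 'q': [-0.8853, 0.4166, -0.3308, 0.8224, 0.0001, 0.6651], 'eef_pos': [0.3863, -0.3723, 0.0668], 'tool_rot': [0.0005, 0.6998, 0.7143, 0.0], 'ft_force': [-0.5581, -0.1164, -2.2675], 'grip_width': 0.049}
```

View pics/c4.png

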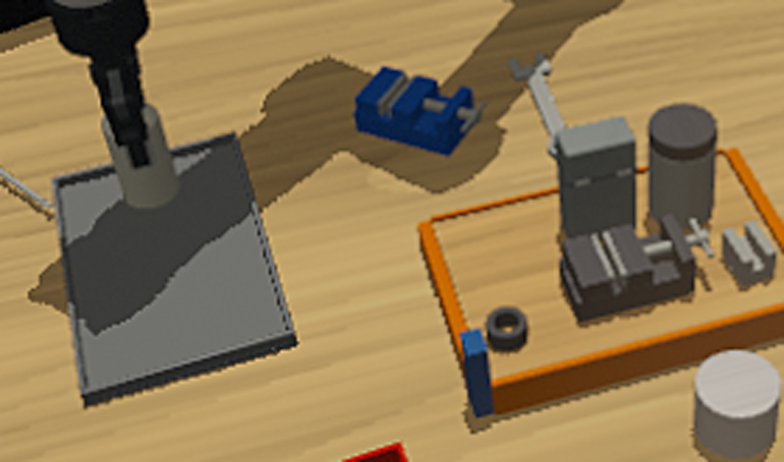

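The bottle is upright in the near end of the tray, at about (140,165) in the crop, and just off the floor. Lowering and releasing.

Request:
play_rows(series=[4,0,0,0.3,0,0,0,4,0,0,0.1,0,0,0,4,0,0,0,0,0,0,4,0,0,0,0,0,0])

```text
time: 8.8
eef_pos: [0.386, -0.372, 0.0623]
tool_rot: [-0.0, 0.7, 0.714, -0.0]
ft_force: [-0.9, 0.0, -1.1]
grip_width: 0.0491
```

Request:
play_rows(series=[6.8,0,0,0,0,0,0,6.8,0,0,0,0,0,0,6.8,0,0,0,0,0,0,6.8,0,0,0,0,0,0,6.8,0,0,0,0,0,0])

```text
time: 9.43
eef_pos: [0.3861, -0.372, 0.0623]
tool_rot: [0.0, 0.7, 0.714, 0.0]
ft_force: [-0.4, -0.5, -0.3]
grip_width: 0.0681
```

Request:
play_rows(series=[6.8,0,0,-1,0,0,0,6.8,0,0,-2,0,0,0,6.8,0,0,-3,0,0,0,6.8,0,0,-4,0,0,0,6.8,0,0,-4,0,0,0,6.2,0,0,0,0,0,0])

```text
time: 10.18
eef_pos: [0.3878, -0.374, 0.2066]
tool_rot: [0.004, 0.7, 0.714, -0.0]
ft_force: [-0.1, 0.5, 0.1]
grip_width: 0.062
```

Request:
play_rows(series=[6,2,1.06,0,0,0,0,6,4.5,2.38,0,0,0,0,6,4.9,2.6,0,0,0,0,6,4.9,2.6,0,0,0,0,6,4.9,2.6,0,0,0,0,6,4.9,2.6,0,0,0,0,6,4.9,2.6,0,0,0,0,6,3.4,1.8,0,0,0,0,6,1.5,0.8,0,0,0,0,6,0,0,0,0,0,0,6,0,0,0,0,0,0])

```text
time: 11.55
eef_pos: [0.5684, -0.0103, 0.202]
tool_rot: [-0.0, 0.7, 0.714, -0.0]
ft_force: [-0.5, 0.6, 0.4]
grip_width: 0.0596
```

```bash
python3 - <<'E'
from h import *
snap('wrist','w5'); s=st()
a=cv2.imread('pics/w5.png')
for n,P in [('case',(.5685,-.009,.123)),('case corners',[(.5515,.021,.123),(.5515,-.039,.123),(.5855,.021,.123),(.5855,-.039,.123)]),('tin',(.570,.0655,.113))]: print(n,proj('w5',P).round(1).tolist())
cv2.imwrite('pics/c5.png',cv2.resize(a[60:300,190:420],(575,600)))
E
```

```text
{'time': 11.6, 'q': [-0.1297, 0.3765, -0.0165, 1.1783, -0.0004, 1.4223], 'eef_pos': [0.5685, -0.0105, 0.2022], 'tool_rot': [-0.0001, 0.7004, 0.7137, -0.0003], 'ft_force': [-0.7036, -0.1709, 0.4555], 'grip_width': 0.0603}
case [[279.2, 213.9]]
case corners [[255.3, 171.8], [255.4, 252.1], [304.8, 172.7], [301.4, 252.9]]
tin [[283.5, 105.1]]
```

View pics/c5.png

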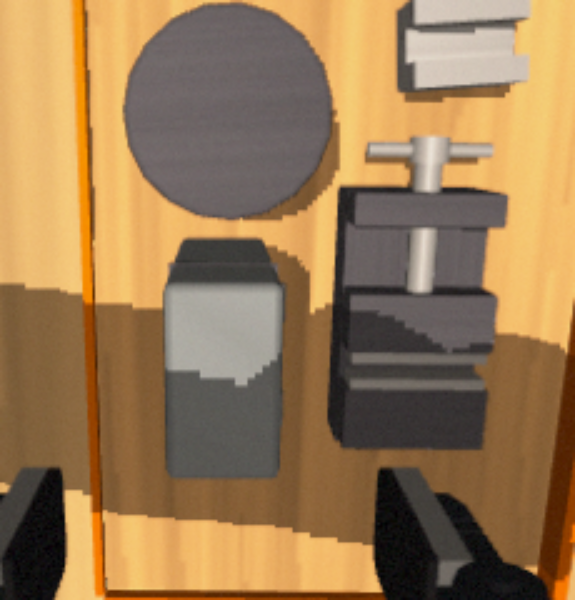

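The case top at px (255–302, 173–250) matches the prediction. Descending, gripping, and moving it to the middle of the tray.

Request:
play_rows(series=[6,0.1,0,3,0,0,0,6,0,0,3,0,0,0,6,0,0,2.5,0,0,0,6,0,0,1.5,0,0,0,6,0,0,1,0,0,0,6,0,0,0.5,0,0,0,6,0,0,0,0,0,0,6,0,0,0,0,0,0])

```text
time: 12.6
eef_pos: [0.5697, -0.0082, 0.088]
tool_rot: [0.001, 0.7, 0.714, 0.0]
ft_force: [0.7, 0.7, -0.1]
grip_width: 0.0601
```

Request:
play_rows(series=[2.5,0,0,0,0,0,0,2.5,0,0,0,0,0,0,2.5,0,0,0,0,0,0,2.5,0,0,0,0,0,0,2.5,0,0,0,0,0,0,2.5,0,0,0,0,0,0,2.5,0,0,0,0,0,0], newtons=50)

```text
time: 13.48
eef_pos: [0.5694, -0.0081, 0.0879]
tool_rot: [0.0, 0.7, 0.714, 0.0]
ft_force: [-0.3, 0.2, 5.7]
grip_width: 0.0336
```

Request:
play_rows(series=[2.5,0,0,-1,0,0,0,2.5,0,0,-2.5,0,0,0,2.5,0,0,-2,0,0,0,2.5,0,0,-0.5,0,0,0])

```text
time: 13.98
eef_pos: [0.5696, -0.0082, 0.1483]
tool_rot: [0.001, 0.7, 0.714, 0.0]
ft_force: [-0.2, -0.2, -3.5]
grip_width: 0.0333
```

Request:
play_rows(series=[2.5,-1.7,-0.48,0,0,0,0,2.5,-3.2,-0.91,0,0,0,0,2.5,-4.4,-1.25,0,0,0,0,2.5,-4.4,-1.25,0,0,0,0,2.5,-4.4,-1.25,0,0,0,0,2.5,-4.4,-1.25,0,0,0,0,2.5,-4.4,-1.25,0,0,0,0,2.5,-4.4,-1.25,0,0,0,0,2.5,-2.9,-0.83,0,0,0,0,2.5,-1.5,-0.43,0,0,0,0,2.5,0,0,0,0,0,0,2.5,0,0,0,0,0,0])

```text
time: 15.48
eef_pos: [0.4748, -0.3659, 0.1469]
tool_rot: [-0.001, 0.699, 0.715, 0.0]
ft_force: [-0.4, 0.5, -2.4]
grip_width: 0.0337
```

Request:
play_rows(series=[2.5,0,0,1,0,0,0,2.5,0,0,2,0,0,0,2.5,0,0,2,0,0,0,2.5,0,0,1,0,0,0,2.5,0,0,0.5,0,0,0,2.5,0,0,0.3,0,0,0,2.5,0,0,0,0,0,0,2.5,0,0,0,0,0,0])

```text
time: 16.48
eef_pos: [0.4752, -0.3675, 0.0799]
tool_rot: [0.001, 0.7, 0.714, 0.0]
ft_force: [-0.5, -0.3, -2.5]
grip_width: 0.0335
```

Request:
play_rows(series=[2.5,0,0,0.3,0,0,0,2.5,0,0,0.15,0,0,0,2.5,0,0,0,0,0,0,2.5,0,0,0,0,0,0])

```text
time: 16.98
eef_pos: [0.4749, -0.3672, 0.075]
tool_rot: [0.0, 0.7, 0.714, 0.0]
ft_force: [0.5, -0.5, -1.6]
grip_width: 0.0331
```

Request:
play_rows(series=[5.4,0,0,0,0,0,0,5.4,0,0,0,0,0,0,5.4,0,0,0,0,0,0,5.4,0,0,0,0,0,0,5.4,0,0,0,0,0,0,5.4,0,0,-1,0,0,0,5.4,0,0,-3,0,0,0,5.4,0,0,-4,0,0,0,5.4,0,0,-4,0,0,0,5.4,0,0,-1,0,0,0])

```text
time: 18.23
eef_pos: [0.4763, -0.3685, 0.2087]
tool_rot: [0.003, 0.7, 0.714, 0.0]
ft_force: [0.8, -0.1, -0.4]
grip_width: 0.0542
```

Request:
play_rows(series=[7.2,2,0.47,0,0,0,0,7.2,4.5,1.06,0,0,0,0,7.2,5,1.18,0,0,0,0,7.2,5,1.18,0,0,0,0,7.2,5,1.18,0,0,0,0,7.2,5,1.18,0,0,0,0,7.2,5,1.18,0,0,0,0,7.2,5,1.18,0,0,0,0,7.2,4.5,1.06,0,0,0,0,7.2,2.15,0.5,0,0,0,0,7.2,0,0,0,0,0,0,7.2,0,0,0,0,0,0])

```text
time: 19.73
eef_pos: [0.5665, 0.0664, 0.2036]
tool_rot: [-0.001, 0.7, 0.714, -0.001]
ft_force: [0.2, 0.3, -0.1]
grip_width: 0.0721
```

```bash
python3 - <<'E'
from h import *
snap('wrist','w6'); s=st(); a=cv2.imread('pics/w6.png')
print('tin',proj('w6',(.568,.066,.113)).round(1).tolist())
snap('scene','s6'); b=cv2.imread('pics/s6.png')[150:315,60:340]
c=np.vstack([cv2.resize(a[40:340,120:480],(480,400)),cv2.resize(b,(480,200))]); cv2.imwrite('pics/c6.png',c)
E
```

```text
{'time': 19.775, 'q': [0.0047, 0.381, -0.0053, 1.1863, -0.0002, 1.5555], 'eef_pos': [0.5667, 0.0659, 0.204], 'tool_rot': [-0.0006, 0.7, 0.7141, -0.0007], 'ft_force': [-0.4856, 0.0712, 0.2609], 'grip_width': 0.0715}
tin [[281.3, 211.4]]
```

View pics/c6.png

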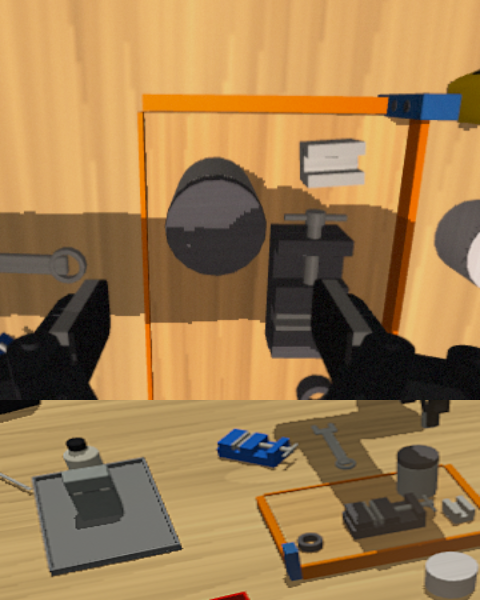

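The tin is as expected, with its top at about px (281,209). The case in the tray looks odd, so I'm taking an enlarged look.

```bash
python3 - <<'E'
from h import *
b=cv2.imread('pics/s6.png')[165:295,70:220]; snap('top','t6'); t=cv2.imread('pics/t6.png')[165:305,380:500]
cv2.imwrite('pics/c7.png',np.hstack([cv2.resize(b,(450,390),interpolation=cv2.INTER_CUBIC),cv2.resize(t,(334,390),interpolation=cv2.INTER_CUBIC)]))
for f in('s6','t6'):
  print(f,[proj(f,(.4749+x,-.3672+y,z))[0].round(1).tolist() for z in(.005,.11) for x in(-.017,.017) for y in (-.03,.03)])
E
```

```text
s6 [[106.1, 240.0], [131.0, 234.4], [107.0, 249.7], [132.3, 243.9], [95.0, 207.6], [121.5, 202.0], [95.6, 217.2], [122.7, 211.4]]
t6 [[447.7, 245.3], [421.7, 244.8], [447.1, 230.7], [421.2, 230.2], [468.7, 242.3], [439.6, 241.7], [468.0, 226.0], [439.0, 225.4]]
```

View pics/c7.png

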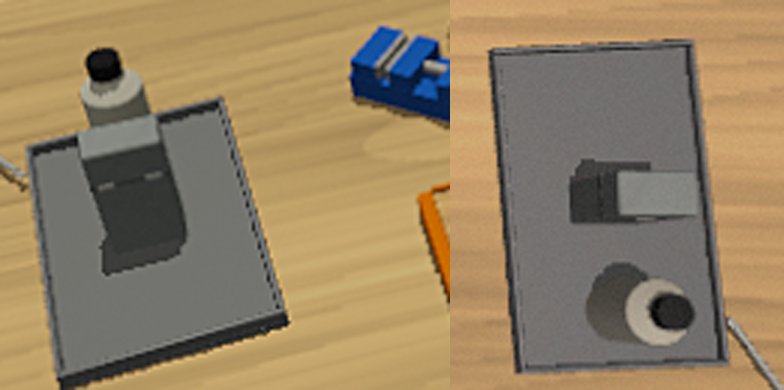

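The case is upright. Its top corners match the prediction, and the odd shape was its shadow. Now the tin.

Request:
play_rows(series=[7.2,0,0.15,3,0,0,0,7.2,0,0,3,0,0,0,7.2,0,0,3,0,0,0,7.2,0,0,1.5,0,0,0,7.2,0,0,1,0,0,0,7.2,0,0,1,0,0,0,7.2,0,0,0,0,0,0,7.2,0,0,0,0,0,0])

```text
time: 20.88
eef_pos: [0.5697, 0.0665, 0.0805]
tool_rot: [0.0, 0.7, 0.714, 0.0]
ft_force: [0.5, -0.2, -0.4]
grip_width: 0.0722
```

Request:
play_rows(series=[5,0,0,0,0,0,0,5,0,0,0,0,0,0,5,0,0,0,0,0,0,5,0,0,0,0,0,0,5,0,0,0,0,0,0,5,0,0,0,0,0,0])

```text
time: 21.62
eef_pos: [0.5697, 0.0665, 0.0807]
tool_rot: [0.0, 0.7, 0.714, 0.001]
ft_force: [-1.6, -0.2, 6.0]
grip_width: 0.0569
```

Request:
play_rows(series=[5,0,0,-1,0,0,0,5,0,0,-2.5,0,0,0,5,0,0,-2,0,0,0,5,0,0,-0.5,0,0,0])

```text
time: 22.12
eef_pos: [0.5701, 0.0664, 0.1411]
tool_rot: [0.001, 0.7, 0.714, 0.001]
ft_force: [0.5, -0.2, -2.5]
grip_width: 0.0568
```

Request:
play_rows(series=[5,-2,-0.15,0,0,0,0,5,-3.8,-0.15,0,0,0,0,5,-5,-0.15,0,0,0,0,5,-5,-0.15,0,0,0,0,5,-5,-0.15,0,0,0,0,5,-5,-0.15,0,0,0,0,5,-5,-0.15,0,0,0,0,5,-5,-0.15,0,0,0,0,5,-4,-0.15,0,0,0,0,5,-2,-0.15,0,0,0,0,5,-1,0,0,0,0,0,5,0,0,0,0,0,0])

```text
time: 23.62
eef_pos: [0.5628, -0.3614, 0.1393]
tool_rot: [-0.001, 0.7, 0.714, 0.0]
ft_force: [-0.2, 0.4, -2.0]
grip_width: 0.0569
```

Request:
play_rows(series=[5,0,0,1,0,0,0,5,0,0,2,0,0,0,5,0,0,2,0,0,0,5,0,0,1,0,0,0,5,0,0,0.5,0,0,0,5,0,0,0.3,0,0,0,5,0,0,0,0,0,0,5,0,0,0,0,0,0])

```text
time: 24.62
eef_pos: [0.5634, -0.3621, 0.0724]
tool_rot: [0.001, 0.7, 0.714, 0.0]
ft_force: [-0.3, -0.6, -2.3]
grip_width: 0.0571
```

Request:
play_rows(series=[5,0,0,0.3,0,0,0,5,0,0,0.15,0,0,0,5,0,0,0,0,0,0,5,0,0,0,0,0,0])

```text
time: 25.12
eef_pos: [0.5631, -0.362, 0.0678]
tool_rot: [0.0, 0.7, 0.714, -0.0]
ft_force: [-1.0, 0.3, 2.9]
grip_width: 0.0569
```

Request:
play_rows(series=[7.2,0,0,0,0,0,0,7.2,0,0,0,0,0,0,7.2,0,0,0,0,0,0,7.2,0,0,0,0,0,0,7.2,0,0,0,0,0,0,7.2,0,0,-1,0,0,0,7.2,0,0,-3,0,0,0,7.2,0,0,-4,0,0,0,7.2,0,0,-4,0,0,0,7.2,0,0,-1,0,0,0])

```text
time: 26.38
eef_pos: [0.5646, -0.363, 0.2016]
tool_rot: [0.003, 0.7, 0.714, 0.0]
ft_force: [1.1, -0.3, -0.0]
grip_width: 0.0717
```

Request:
play_rows(series=[7.2,1.5,0.35,0,0,0,0,7.2,4,0.95,0,0,0,0,7.2,4.5,1.06,0,0,0,0,7.2,4.5,1.06,0,0,0,0,7.2,4.5,1.06,0,0,0,0,7.2,4.5,1.06,0,0,0,0,7.6,4.5,1.06,0,0,0,0,7.6,4,0.95,0,0,0,0,7.6,2.5,0.6,0,0,0,0,7.6,1,0.25,0,0,0,0,7.6,0,0,0,0,0,0,7.6,0,0,0,0,0,0])

```text
time: 27.88
eef_pos: [0.6392, -0.0061, 0.1968]
tool_rot: [-0.0, 0.7, 0.714, -0.0]
ft_force: [-0.6, -1.3, 0.3]
grip_width: 0.0758
```

```bash
python3 - <<'E'
from h import *
snap('wrist','w8'); s=st(); a=cv2.imread('pics/w8.png')
cs=[(x,y,.06) for x in(.613,.667) for y in(-.056,.044)]
print(proj('w8',cs).round(1).tolist(), proj('w8',(.64,-.006,.06)).round(1))
snap('scene','s8'); b=cv2.imread('pics/s8.png')[165:285,70:220]
c=np.hstack([cv2.resize(a[60:300,170:410],(480,480)),cv2.resize(b,(300,240))]) if 0 else np.zeros((480,780,3),np.uint8)
c[:,:480]=cv2.resize(a[100:260,200:360],(480,480),interpolation=cv2.INTER_CUBIC); c[:240,480:]=cv2.resize(b,(300,240)); cv2.imwrite('pics/c8.png',c)
E
```

```text
{'time': 27.925, 'q': [-0.1088, 0.5253, 0.2026, 1.2486, -0.0002, 1.4428], 'eef_pos': [0.6394, -0.0062, 0.197], 'tool_rot': [-0.0001, 0.7003, 0.7139, -0.0002], 'ft_force': [0.0658, 0.3366, 0.4843], 'grip_width': 0.0761}
[[249.8, 246.7], [249.1, 137.8], [307.5, 247.8], [312.7, 139.0]] [[279.7 195.5]]
```

View pics/c8.png

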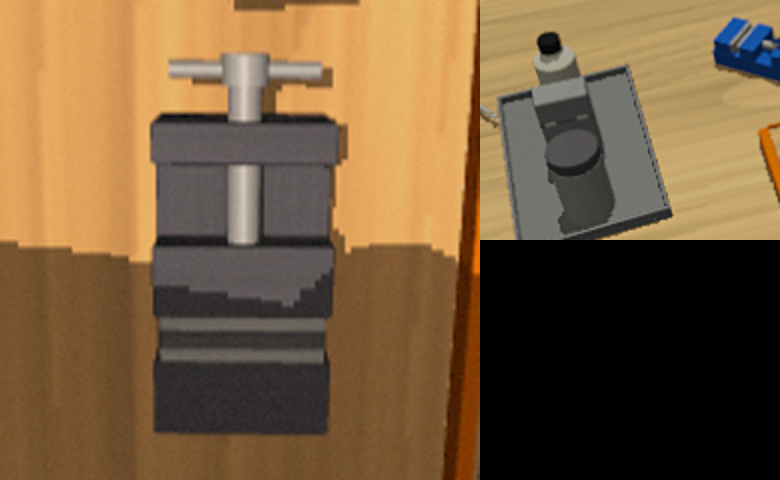

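Everything stands upright in the tray, and the vice's outline centres on the predicted pixel to within 1 mm. Gripping the vice.

Request:
play_rows(series=[7.6,0,0.1,3,0,0,0,7.6,0,0,4,0,0,0,7.6,0,0,3,0,0,0,7.6,0,0,2.5,0,0,0,7.6,0,0,2,0,0,0,7.6,0,0,1,0,0,0,7.6,0,0,0.5,0,0,0,7.6,0,0,0.4,0,0,0,7.6,0,0,0,0,0,0,7.6,0,0,0,0,0,0])

```text
time: 29.22
eef_pos: [0.6411, -0.0051, 0.0339]
tool_rot: [0.0, 0.7, 0.714, 0.0]
ft_force: [0.0, 0.1, 0.4]
grip_width: 0.0759
```

Request:
play_rows(series=[4.5,0,0,0,0,0,0,4.5,0,0,0,0,0,0,4.5,0,0,0,0,0,0,4.5,0,0,0,0,0,0,4.5,0,0,0,0,0,0,4.5,0,0,0,0,0,0,4.5,0,0,0,0,0,0], newtons=100)

```text
time: 30.1
eef_pos: [0.6415, -0.0051, 0.0343]
tool_rot: [0.001, 0.7, 0.714, 0.001]
ft_force: [0.6, -0.8, 4.9]
grip_width: 0.0528
```

Request:
play_rows(series=[4.5,0,0,-0.5,0,0,0,4.5,0,0,-1.5,0,0,0,4.5,0,0,-2.5,0,0,0,4.5,0,0,-2.5,0,0,0,4.5,0,0,-1,0,0,0,4.5,0,0,0,0,0,0])

```text
time: 30.85
eef_pos: [0.641, -0.0052, 0.1138]
tool_rot: [0.0, 0.7, 0.714, 0.0]
ft_force: [-0.8, -0.8, -6.2]
grip_width: 0.0525
```

Request:
play_rows(series=[4.5,1.5,-0.58,0,0,0,0,4.5,3,-1.17,0,0,0,0,4.5,4.2,-1.63,0,0,0,0,4.5,4.2,-1.63,0,0,0,0,4.5,4.2,-1.63,0,0,0,0,4.5,4.2,-1.63,0,0,0,0,4.5,4.2,-1.63,0,0,0,0,4.5,4.2,-1.63,0,0,0,0,4.5,3.2,-1.25,0,0,0,0,4.5,1.8,-0.7,0,0,0,0,4.5,1,-0.4,0,0,0,0,4.5,0,0,0,0,0,0])

```text
time: 32.35
eef_pos: [0.4943, 0.3488, 0.113]
tool_rot: [0.0, 0.7, 0.714, -0.0]
ft_force: [1.0, 0.9, -5.5]
grip_width: 0.0527
```

Request:
play_rows(series=[4.5,0,0,1,0,0,0,4.5,0,0,2,0,0,0,4.5,0,0,2,0,0,0,4.5,0,0,1,0,0,0,4.5,0,0,0.5,0,0,0,4.5,0,0,0.3,0,0,0,4.5,0,0,0,0,0,0,4.5,0,0,0,0,0,0])

```text
time: 33.35
eef_pos: [0.495, 0.3492, 0.0459]
tool_rot: [0.0, 0.7, 0.714, 0.001]
ft_force: [0.1, -0.5, -5.7]
grip_width: 0.0528
```

```bash
python3 - <<'E'
from h import *
snap('scene','s9');snap('wrist','w9'); s=st()
# table rim fit check from original top image: ellipse of the disc
b=cv2.imread('pics/s9.png')[140:230,330:450];w=cv2.imread('pics/w9.png')[60:400,90:470]
c=np.zeros((400,800,3),np.uint8); c[:,:440]=cv2.resize(w,(440,400)); c[:270,440:]=cv2.resize(b,(360,270),interpolation=cv2.INTER_CUBIC); cv2.imwrite('pics/c9.png',c)
print(proj('w9',[(.4955+.09*np.cos(t),.3485+.09*np.sin(t),.025) for t in (0,1.571,3.1416,4.712)]).round(1).tolist())
print(proj('s9',[(.4955+.09*np.cos(t),.3485+.09*np.sin(t),.025) for t in (0,1.571,3.1416,4.712)]).round(1).tolist())
E
```

```text
{'time': 33.45, 'q': [0.5097, 0.5584, -0.1529, 0.8585, -0.0, 2.0598], 'eef_pos': [0.4949, 0.3492, 0.0458], 'tool_rot': [0.0001, 0.6998, 0.7144, 0.0005], 'ft_force': [0.2524, -0.0478, -5.2419], 'grip_width': 0.0526}
[[445.9, 253.2], [284.5, 70.3], [113.4, 247.1], [276.9, 383.6]]
[[409.0, 200.9], [422.1, 173.2], [377.3, 160.9], [361.6, 186.9]]
```

View pics/c9.png

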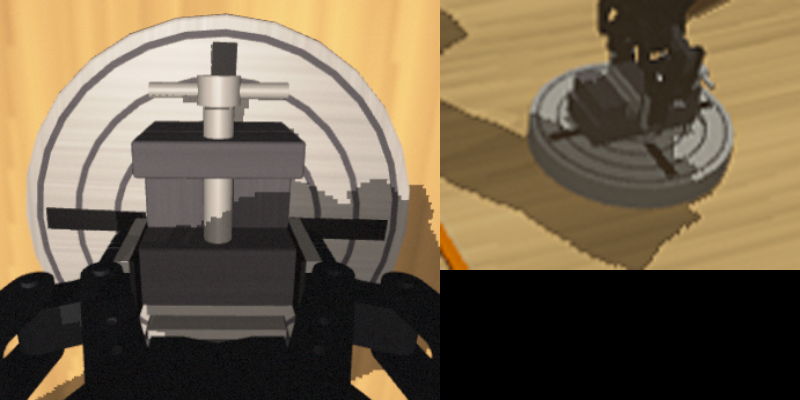

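The table rim fits the predicted one within about 1 mm, and the vice is centred over the bore. Setting it down.

Request:
play_rows(series=[4.5,0,0,0.25,0,0,0,4.5,0,0,0.15,0,0,0,4.5,0,0,0.05,0,0,0,4.5,0,0,0,0,0,0,4.5,0,0,0,0,0,0])

```text
time: 34.08
eef_pos: [0.4945, 0.3489, 0.0413]
tool_rot: [-0.0, 0.7, 0.714, 0.0]
ft_force: [-3.0, -1.5, 3.1]
grip_width: 0.053
```

Request:
play_rows(series=[7.6,0,0,0,0,0,0,7.6,0,0,0,0,0,0,7.6,0,0,0,0,0,0,7.6,0,0,0,0,0,0,7.6,0,0,0,0,0,0,7.6,0,0,-1,0,0,0,7.6,0,0,-3,0,0,0,7.6,0,0,-4,0,0,0,7.6,0,0,-4,0,0,0,7.6,0,0,-4,0,0,0,7.2,0,0,0,0,0,0])

```text
time: 35.45
eef_pos: [0.4969, 0.3503, 0.2057]
tool_rot: [0.001, 0.7, 0.714, 0.004]
ft_force: [-0.3, -0.2, -0.6]
grip_width: 0.0723
```

```bash
python3 - <<'E'
from h import *
snap('scene','s10'); snap('wrist','w10'); s=st()
b=cv2.imread('pics/s10.png')[140:230,330:450];w=cv2.imread('pics/w10.png')[60:400,90:470]
c=np.zeros((400,800,3),np.uint8); c[:,:440]=cv2.resize(w,(440,400)); c[:270,440:]=cv2.resize(b,(360,270),interpolation=cv2.INTER_CUBIC); cv2.imwrite('pics/c10.png',c)
# next: tin in tray
d=np.array([.5631,-.362,.20])-s['eef_pos']; sn=.0206
print('tx,ty,up',-sn*d[0]+d[1], d[0]+sn*d[1], d[2])
E
```

```text
{'time': 35.55, 'q': [0.5096, 0.4505, 0.094, 1.2129, 0.0, 2.0598], 'eef_pos': [0.4948, 0.3491, 0.2014], 'tool_rot': [0.0002, 0.6998, 0.7143, 0.0007], 'ft_force': [0.2611, -0.9308, -0.4544], 'grip_width': 0.0718}
tx,ty,up -0.7124744205652456 0.05362593685623331 -0.0014052418398905753
```

View pics/c10.png

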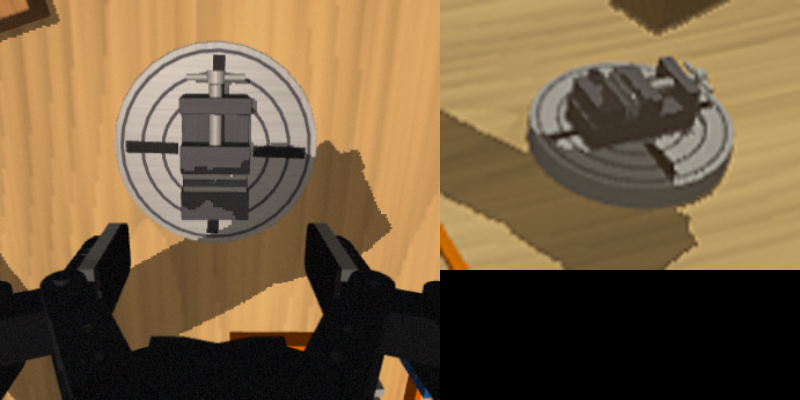

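The vice stands the right way up in the middle of the table, between the slots. Now the tin goes back: over to the tray, then down to the recorded pose.

Request:
play_rows(series=[7.2,-3,0.23,0,0,0,0,7.2,-5,0.38,0,0,0,0,7.2,-5.6,0.42,0,0,0,0,7.2,-5.6,0.42,0,0,0,0,7.2,-5.6,0.42,0,0,0,0,7.2,-5.6,0.42,0,0,0,0,7.2,-5.6,0.42,0,0,0,0,7.2,-5.6,0.42,0,0,0,0,7.2,-5.6,0.42,0,0,0,0,7.2,-5.6,0.42,0,0,0,0,7.2,-5.6,0.42,0,0,0,0,7.2,-5.6,0.42,0,0,0,0])

```text
time: 37.05
eef_pos: [0.5548, -0.2912, 0.1989]
tool_rot: [-0.002, 0.7, 0.714, -0.0]
ft_force: [0.6, 0.4, 0.5]
grip_width: 0.0721
```

Request:
play_rows(series=[7.2,-4.2,0.32,0,0,0,0,7.2,-3,0.23,0,0,0,0,7.2,0,0,0,0,0,0,7.2,0,0,0,0,0,0,7.2,0,0,0,0,0,0,7.2,0,0,0,0,0,0])

```text
time: 37.8
eef_pos: [0.5629, -0.3607, 0.201]
tool_rot: [-0.0, 0.699, 0.715, 0.0]
ft_force: [-0.1, 0.1, -0.2]
grip_width: 0.0722
```

Request:
play_rows(series=[7.2,-0.13,0.02,3,0,0,0,7.2,0,0,3.5,0,0,0,7.2,0,0,3,0,0,0,7.2,0,0,2,0,0,0,7.2,0,0,1.3,0,0,0,7.2,0,0,0.5,0,0,0,7.2,0,0,0,0,0,0,7.2,0,0,0,0,0,0], newtons=45)

```text
time: 38.8
eef_pos: [0.5637, -0.3636, 0.0688]
tool_rot: [0.001, 0.7, 0.714, 0.0]
ft_force: [-0.3, -0.8, 0.1]
grip_width: 0.072
```

Request:
play_rows(series=[5,0,0,0,0,0,0,5,0,0,0,0,0,0,5,0,0,0,0,0,0,5,0,0,0,0,0,0,5,0,0,0,0,0,0,5,0,0,0,0,0,0])

```text
time: 39.55
eef_pos: [0.5634, -0.3636, 0.0689]
tool_rot: [0.001, 0.7, 0.714, 0.0]
ft_force: [-1.6, 1.3, 5.6]
grip_width: 0.0574
```

Request:
play_rows(series=[5,0,0,-1,0,0,0,5,0,0,-2.5,0,0,0,5,0,0,-2.5,0,0,0,5,0,0,-1,0,0,0,5,0,0,0,0,0,0])

```text
time: 40.17
eef_pos: [0.5634, -0.3633, 0.1381]
tool_rot: [0.001, 0.7, 0.714, 0.0]
ft_force: [-0.1, -0.6, -2.1]
grip_width: 0.0569
```

Request:
play_rows(series=[5,2,0.15,0,0,0,0,5,3.8,0.15,0,0,0,0,5,5,0.15,0,0,0,0,5,5,0.15,0,0,0,0,5,5,0.15,0,0,0,0,5,5,0.15,0,0,0,0,5,5,0.15,0,0,0,0,5,5,0.15,0,0,0,0,5,4,0.15,0,0,0,0,5,2,0.1,0,0,0,0,5,1,0,0,0,0,0,5,0,0,0,0,0,0])

```text
time: 41.68
eef_pos: [0.5684, 0.065, 0.1375]
tool_rot: [-0.0, 0.7, 0.714, -0.0]
ft_force: [0.9, -0.3, -3.3]
grip_width: 0.057
```

Request:
play_rows(series=[5,0,0,1,0,0,0,5,0,0,2,0,0,0,5,0,0,1.2,0,0,0,5,0,0,0.6,0,0,0,5,0,0,0.2,0,0,0,5,0,0,0,0,0,0,5,0,0,0,0,0,0,5,0,0,0,0,0,0])

```text
time: 42.68
eef_pos: [0.5691, 0.0652, 0.0883]
tool_rot: [0.0, 0.7, 0.714, 0.0]
ft_force: [-0.3, -0.2, -2.4]
grip_width: 0.0569
```

Request:
play_rows(series=[5,0,0,0.4,0,0,0,5,0,0,0.2,0,0,0,5,0,0,0.05,0,0,0,5,0,0,0,0,0,0,5,0,0,0,0,0,0])

```text
time: 43.3
eef_pos: [0.5686, 0.0652, 0.0819]
tool_rot: [-0.0, 0.7, 0.714, 0.0]
ft_force: [-3.0, -0.3, 5.8]
grip_width: 0.0572
```

Request:
play_rows(series=[7.2,0,0,0,0,0,0,7.2,0,0,0,0,0,0,7.2,0,0,0,0,0,0,7.2,0,0,0,0,0,0,7.2,0,0,0,0,0,0,7.2,0,0,-1,0,0,0,7.2,0,0,-3,0,0,0,7.2,0,0,-4,0,0,0,7.2,0,0,-4,0,0,0,6,0,0,-0.5,0,0,0,6,0,0,0,0,0,0])

```text
time: 44.68
eef_pos: [0.5689, 0.0651, 0.2066]
tool_rot: [0.0, 0.7, 0.714, 0.0]
ft_force: [0.0, 0.3, -0.9]
grip_width: 0.0599
```

Request:
play_rows(series=[5.4,-2,-0.48,0,0,0,0,5.4,-4.5,-1.08,0,0,0,0,5.4,-5,-1.2,0,0,0,0,5.4,-5,-1.2,0,0,0,0,5.4,-5,-1.2,0,0,0,0,5.4,-5,-1.2,0,0,0,0,5.4,-5,-1.2,0,0,0,0,5.4,-5,-1.2,0,0,0,0,5.4,-4.4,-1.05,0,0,0,0,5.4,-2.15,-0.5,0,0,0,0,5.4,0,0,0,0,0,0,5.4,0,0,0,0,0,0])

```text
time: 46.18
eef_pos: [0.4743, -0.3662, 0.2058]
tool_rot: [-0.001, 0.699, 0.715, 0.0]
ft_force: [0.1, 0.1, 0.2]
grip_width: 0.0538
```

Request:
play_rows(series=[5.4,0,0,3,0,0,0,5.4,0,0,3.5,0,0,0,5.4,0,0,3,0,0,0,5.4,0,0,2,0,0,0,5.4,0,0,1.1,0,0,0,5.4,0,0,0.4,0,0,0,5.4,0,0,0,0,0,0,5.4,0,0,0,0,0,0], newtons=50)

```text
time: 47.18
eef_pos: [0.4751, -0.3679, 0.0772]
tool_rot: [0.001, 0.7, 0.714, 0.0]
ft_force: [0.4, -0.7, -0.2]
grip_width: 0.0542
```

Request:
play_rows(series=[2.5,0,0,0,0,0,0,2.5,0,0,0,0,0,0,2.5,0,0,0,0,0,0,2.5,0,0,0,0,0,0,2.5,0,0,0,0,0,0,2.5,0,0,0,0,0,0])

```text
time: 47.92
eef_pos: [0.4749, -0.368, 0.0771]
tool_rot: [0.001, 0.7, 0.714, -0.0]
ft_force: [-0.3, 0.0, 5.7]
grip_width: 0.0337
```

Request:
play_rows(series=[2.5,0,0,-1,0,0,0,2.5,0,0,-2.5,0,0,0,2.5,0,0,-2.5,0,0,0,2.5,0,0,-1,0,0,0,2.5,0,0,0,0,0,0])

```text
time: 48.55
eef_pos: [0.4746, -0.3675, 0.1464]
tool_rot: [0.0, 0.7, 0.714, 0.0]
ft_force: [0.2, -0.1, -3.5]
grip_width: 0.0336
```

Request:
play_rows(series=[2.5,1.7,0.48,0,0,0,0,2.5,3.2,0.91,0,0,0,0,2.5,4.4,1.25,0,0,0,0,2.5,4.4,1.25,0,0,0,0,2.5,4.4,1.25,0,0,0,0,2.5,4.4,1.25,0,0,0,0,2.5,4.4,1.25,0,0,0,0,2.5,4.4,1.25,0,0,0,0,2.5,2.9,0.83,0,0,0,0,2.5,1.5,0.43,0,0,0,0,2.5,0,0,0,0,0,0,2.5,0,0,0,0,0,0])

```text
time: 50.05
eef_pos: [0.5681, -0.0093, 0.146]
tool_rot: [-0.0, 0.7, 0.714, -0.0]
ft_force: [-0.4, -0.4, -2.8]
grip_width: 0.0337
```

Request:
play_rows(series=[2.5,0,0,1,0,0,0,2.5,0,0,2,0,0,0,2.5,0,0,1.2,0,0,0,2.5,0,0,0.6,0,0,0,2.5,0,0,0.2,0,0,0,2.5,0,0,0,0,0,0,2.5,0,0,0,0,0,0,2.5,0,0,0,0,0,0])

```text
time: 51.05
eef_pos: [0.569, -0.0084, 0.0968]
tool_rot: [0.0, 0.7, 0.714, 0.0]
ft_force: [-0.4, 0.8, -3.2]
grip_width: 0.0336
```

Request:
play_rows(series=[2.5,0,0,0.4,0,0,0,2.5,0,0,0.2,0,0,0,2.5,0,0,0.07,0,0,0,2.5,0,0,0,0,0,0,2.5,0,0,0,0,0,0])

```text
time: 51.68
eef_pos: [0.5685, -0.0083, 0.0901]
tool_rot: [0.0, 0.7, 0.714, 0.0]
ft_force: [-2.9, 0.8, 6.4]
grip_width: 0.0333
```

Request:
play_rows(series=[5.4,0,0,0,0,0,0,5.4,0,0,0,0,0,0,5.4,0,0,0,0,0,0,5.4,0,0,0,0,0,0,5.4,0,0,0,0,0,0,5.4,0,0,-1,0,0,0,5.4,0,0,-3,0,0,0,5.4,0,0,-4,0,0,0,5.4,0,0,-4,0,0,0,6.8,0,0,0,0,0,0,6.8,0,0,0,0,0,0])

```text
time: 53.05
eef_pos: [0.5686, -0.0084, 0.2098]
tool_rot: [0.0, 0.7, 0.714, 0.0]
ft_force: [0.7, -0.1, -0.2]
grip_width: 0.068
```

Request:
play_rows(series=[6.8,-2,-1.06,0,0,0,0,6.8,-4.5,-2.38,0,0,0,0,6.8,-4.9,-2.6,0,0,0,0,6.8,-4.9,-2.6,0,0,0,0,6.8,-4.9,-2.6,0,0,0,0,6.8,-4.9,-2.6,0,0,0,0,6.8,-4.9,-2.6,0,0,0,0,6.8,-3.4,-1.8,0,0,0,0,6.8,-1.58,-0.8,0,0,0,0,6.8,0,0,0,0,0,0,6.8,0,0,0,0,0,0,6.8,0,0,0,0,0,0])

```text
time: 54.55
eef_pos: [0.3863, -0.3708, 0.2095]
tool_rot: [-0.0, 0.699, 0.715, 0.0]
ft_force: [-0.2, -0.2, 0.2]
grip_width: 0.068
```

Request:
play_rows(series=[6.8,-0.05,0,3,0,0,0,6.8,0,0,3.5,0,0,0,6.8,0,0,3.5,0,0,0,6.8,0,0,2.5,0,0,0,6.8,0,0,1.5,0,0,0,6.8,0,0,0.6,0,0,0,6.8,0,0,0,0,0,0,6.8,0,0,0,0,0,0], newtons=40)

```text
time: 55.55
eef_pos: [0.3863, -0.3733, 0.0646]
tool_rot: [0.001, 0.7, 0.714, -0.0]
ft_force: [0.8, -0.6, -0.1]
grip_width: 0.0679
```

Request:
play_rows(series=[4,0,0,0,0,0,0,4,0,0,0,0,0,0,4,0,0,0,0,0,0,4,0,0,0,0,0,0,4,0,0,0,0,0,0,4,0,0,0,0,0,0])

```text
time: 56.3
eef_pos: [0.3864, -0.3733, 0.0646]
tool_rot: [0.001, 0.7, 0.714, 0.0]
ft_force: [0.1, 1.4, 5.1]
grip_width: 0.0487
```

Request:
play_rows(series=[4,0,0,-1,0,0,0,4,0,0,-2.5,0,0,0,4,0,0,-2.5,0,0,0,4,0,0,-1,0,0,0,4,0,0,0,0,0,0])

```text
time: 56.92
eef_pos: [0.3858, -0.3728, 0.1339]
tool_rot: [0.0, 0.7, 0.714, -0.0]
ft_force: [0.5, -0.3, -2.3]
grip_width: 0.0488
```

Request:
play_rows(series=[4,1.5,0.97,0,0,0,0,4,2.8,1.82,0,0,0,0,4,3.5,2.28,0,0,0,0,4,3.5,2.28,0,0,0,0,4,3.5,2.28,0,0,0,0,4,3.5,2.28,0,0,0,0,4,3.5,2.28,0,0,0,0,4,3.5,2.28,0,0,0,0,4,2.5,1.62,0,0,0,0,4,1.3,0.9,0,0,0,0,4,0,0,0,0,0,0,4,0,0,0,0,0,0])

```text
time: 58.42
eef_pos: [0.5688, -0.0783, 0.1332]
tool_rot: [-0.0, 0.7, 0.714, -0.0]
ft_force: [-0.3, -0.4, -3.3]
grip_width: 0.0487
```

Request:
play_rows(series=[4,0,0,1,0,0,0,4,0,0,2,0,0,0,4,0,0,1.2,0,0,0,4,0,0,0.6,0,0,0,4,0,0,0.2,0,0,0,4,0,0,0,0,0,0,4,0,0,0,0,0,0,4,0,0,0,0,0,0])

```text
time: 59.42
eef_pos: [0.5699, -0.0778, 0.0841]
tool_rot: [0.0, 0.7, 0.714, 0.0]
ft_force: [0.1, -0.3, -1.6]
grip_width: 0.0488
```

Request:
play_rows(series=[4,0,0,0.4,0,0,0,4,0,0,0.2,0,0,0,4,0,0,0.05,0,0,0,4,0,0,0,0,0,0,4,0,0,0,0,0,0])

```text
time: 60.05
eef_pos: [0.5695, -0.0777, 0.0776]
tool_rot: [0.0, 0.7, 0.714, 0.0]
ft_force: [-1.8, 0.1, 5.7]
grip_width: 0.0487
```

Request:
play_rows(series=[6.8,0,0,0,0,0,0,6.8,0,0,0,0,0,0,6.8,0,0,0,0,0,0,6.8,0,0,0,0,0,0,6.8,0,0,0,0,0,0,6.8,0,0,-1,0,0,0,6.8,0,0,-3,0,0,0,6.8,0,0,-4,0,0,0,6.8,0,0,-4,0,0,0,6.8,0,0,-4,0,0,0])

```text
time: 61.3
eef_pos: [0.5695, -0.0777, 0.2393]
tool_rot: [0.0, 0.7, 0.714, 0.0]
ft_force: [0.2, -0.4, -0.5]
grip_width: 0.068
```

Request:
play_rows(series=[6.8,-4,-1,0,0,0,0,6.8,-5,-1,0,0,0,0,6.8,-5,-1,0,0,0,0,6.8,-5,-1,0,0,0,0,6.8,-4,-1,0,0,0,0,6.8,0,0,0,0,0,0,6.8,0,0,0,0,0,0,6.8,0,0,0,0,0,0])

```text
time: 62.3
eef_pos: [0.5246, -0.3075, 0.2374]
tool_rot: [0.0, 0.699, 0.715, 0.0]
ft_force: [-0.1, 0.1, 0.1]
grip_width: 0.0679
```

```bash
python3 - <<'E'
from h import *
snap('scene','s11'); snap('top','t11'); s=st()
f=lambda n,a,sz:cv2.resize(cv2.imread(n)[a[0]:a[1],a[2]:a[3]],sz,interpolation=cv2.INTER_CUBIC)
A=(118,226,208,358);B=(150,300,205,445)
cv2.imwrite('pics/c11.png',np.vstack([np.hstack([f('pics/top0.png',A,(400,288)),f('pics/t11.png',A,(400,288))]),np.hstack([f('pics/scene0.png',B,(400,250)),f('pics/s11.png',B,(400,250))])]))
g=lambda n,a:cv2.cvtColor(cv2.imread(n),6).astype(np.float32)[a[0]:a[1],a[2]:a[3]]
for n,o,a in [('tin',(197,338),0),('case',(376,337),0),('bottle',(543,333),0)]:
    u,v=int(208+o[0]/5),int(118+o[1]/5); k=np.uint8(g('pics/top0.png',(v-13,v+14,u-15,u+16))); im=np.uint8(g('pics/t11.png',(v-23,v+24,u-25,u+26)))
    m=cv2.matchTemplate(cv2.resize(im,None,fx=4,fy=4,interpolation=2),cv2.resize(k,None,fx=4,fy=4,interpolation=2),5); _,b,_,l=cv2.minMaxLoc(m); print(n,'px shift',(np.array(l)/4-10),b)
E
```

```text
{'time': 62.4, 'q': [-0.6346, 0.4479, 0.1827, 1.3055, 0.0002, 0.9139], 'eef_pos': [0.5247, -0.3075, 0.2373], 'tool_rot': [0.0, 0.6992, 0.7149, 0.0001], 'ft_force': [-0.4211, 0.5286, 0.4611], 'grip_width': 0.0679}
tin px shift [-0.25  0.5 ] 0.9161561727523804
case px shift [-0.25  0.  ] 0.47625526785850525
bottle px shift [0.   0.25] 0.9537380933761597
```

View pics/c11.png

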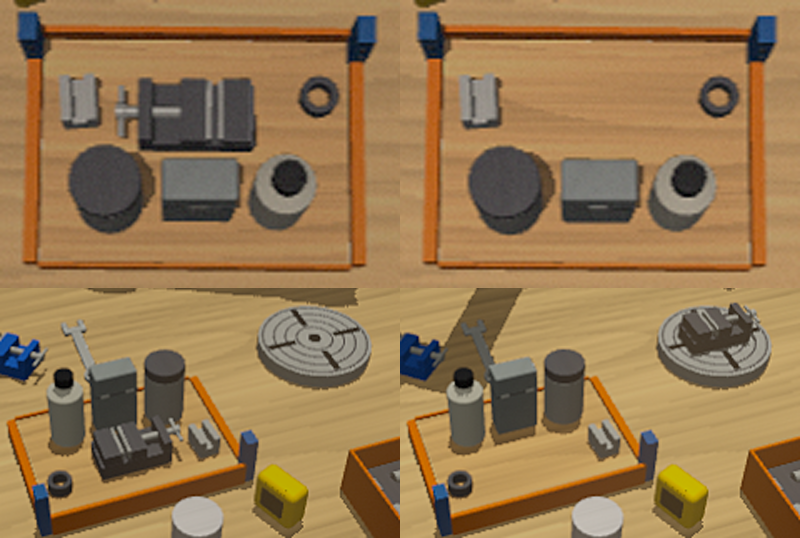

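The before and after views match: all three stand upright on their spots (shift at most 0.5 px, about 1 mm), the vice is on the table, and the bystanders haven't moved. Handing in.

```bash
python3 -c "
from bench import r
print(r.close_job())"
```

```text
the job is handed in; nothing more can be done
None
```

I did the job in the order asked and handed it in at about 62 s of the 147 s. The bottle, case and tin went upright into the tray, the vice went right way up onto the middle of the drill-press table, and the tin, case and bottle went back to their starting places.

**Front things:** In the before/after top views each sits within about half a pixel (roughly 1 mm) of where it started, and all stand upright. For the case the image match was weak (score 0.48, because its surroundings changed). Its spot therefore rests mainly on the recorded gripper poses and on how the views look.

**Vice:** Its centre is about 1 mm from the bore, judged against the rim of the round table in the wrist view.

**Bystanders:** The V-block and collar look unmoved in both views. The spanner and the blue vice look unmoved in the scene view.

**Forces:** The wrist forces I read after each move stayed under 8 N.

**Check that disagreed:** The scene camera put the tops of the three front things about 7 mm farther back than the top camera did. The wrist camera agreed with the top camera, so I used those two.

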